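# Free the stuck end stop of the paring jig and snug it up to the drawer side

### The arm

A 6-joint arm with a two-finger parallel gripper is mounted at the origin on the work surface. World frame = base frame: x ahead of the robot, y to its left, z up, the work surface at z = 0. Lengths are in mm, angles in rad, forces in N, time in s.
With the tool pointing down it reaches from about 400 to 925 mm from the base axis. Payload 12.5 kg.
Tool frame: the origin (TCP) lies at the centre of the arm's flange, where the gripper is bolted on; the fingertips stand 190 mm ahead of it and the grasp point (between the pads) lies 171 mm ahead of it; z points along the fingers, y is the line along which they close (so a half turn about z gives the same grasp; the last joint's range is limited). The gripper opens to 95 mm and grips with 3 to 60 N. Pads are 20 mm wide; open, the fingers measure 119 mm over their backs; the gripper's body (75 mm by 180 mm) begins 59 mm behind the grasp point.
Start: joints at [1.021, 0.491, 1.559, -0, 1.092, -0.106], TCP at [268.336, 564.465, 404.761] pointing down, gripper open.
Joint ranges: [-3.1, 3.1], [-0.84, 2.19], [0.05, 2.79], [-1.13, 4.28], [0.06, 2.93], [-2.69, 2.69]. Speed limits (rad/s): [2.22, 2.22, 2.79, 3.14, 3.14, 3.14].

### API

Orientations are given as [roll, pitch, yaw] about the fixed x, y, z axes, in that order (R = Rz(yaw) Ry(pitch) Rx(roll)).
In Python, from cell import env, read_camera, search_frame, cut_out gives the robot as it stands. The module is installed in compiled form; this text tells all that it offers.
- The arm moves only by the tool move_arm, never from a script. Its argument "commands" is a list of rows, each a list of 3 entries, a list of its own where there are three numbers: the shift along the world's x, y, z normalised to -1 to 1, where 1 is 0.03 m, then the turn about the world's z normalised to -1 to 1, where 1 is 0.08 rad, then the opening, from -1 (shut) to 1 (fully open), so that 0 is half open. A call has 1 to 20 rows; each row shifts and turns the commanded pose from where the row before left it; what a row does not reach is not made up. A row lasts 1/12 s, in which the tool goes at most 41.7 mm and 7.16 degrees, less where a joint would pass 70% of its speed; a pose out of reach is approached as far as the arm can. A call with a number of a shift or a turn outside -1 to 1 is refused whole. A call with a gripper value outside its range is refused whole. The fingers move at their own pace and stop on an object; the grip force is fixed at half the most. Time passes only in rows, so rows that do not move let the fingers close. It gives the time, the measured TCP pose, the force, the opening and the grip force at its end, in the units of the state.
- env.state(): the state, without advancing time (a new reading comes with each control period).
- read_camera(name): name is "side" or "top"; returns a dict with "image" (400x640x3 uint8, red, green, blue), "fx", "fy", "cx", "cy" (pixels), "rvec" (rotation vector, rad) and "tvec" (3), from world to camera coordinates, as OpenCV has them. Camera axes: x right, y down, z forward; pixel columns grow to the right and rows downward; lengths in mm; the calibration is good to about 2 mm. A picture is of the moment at which its call begins. There is no depth.
- env.job_done(): hands the job in; it is judged then, once.
Trained networks look in a picture, given as the dict that the camera call returned (one of the last four; its "shot" number tells which), for a name from the list of things; names that differ only in an ending like _2 or _b are one class to them, and where a whole thing is asked for, a point or a joint stands for the part that bears it (a point fixed in the world has none). Each returns a list of dicts, best first, with "confidence" (0 to 1); they miss things now and then, are a little off and sometimes report something else, mostly with a low value. They report only what shows in the picture. A call takes as long as a camera call.
- search_frame(thing, picture): "at" ([column, row] in pixels, amid what is visible of it).
- cut_out(thing, picture): "region" (400x640 bool, what is visible of it) and "at" ([column, row] in pixels, amid what is visible of it).
The state is a dict: "t": time; "joints": joint angles; "qvel": joint speeds; "tau": joint torques, N m; "eef_pos": TCP position; "tcp_rot": TCP orientation; "ft_force": force on the tool from outside, world axes, zero at the start; "moment": the same for the moment, N m; "opening": opening from 0.0 (shut) to 1.0 (fully open); "grip_force": force on a finger pad.
Only numpy, scipy, OpenCV 4.12 (cv2) and the standard library are available. Lean on these libraries where they do the work, as an engineer would, in place of code of your own. Each camera call takes 0.05 s, during which the arm holds its last target. There are 200 camera calls.

### The job

The black knob that clamps the sliding end stop on the paring jig is stuck tight. Break it loose with a short firm twist and turn it on freely to about a quarter turn altogether, then slide the stop up until it pushes the drawer side snug against the fixed end block, gently enough not to crush the thin tails. Keeping it snug, tighten the knob again about as firmly as you found it, not overtight, let go, and leave the other tools alone.

Things in the scene. Friction and masses are not known exactly. Their poses are not given: they have to be found in the camera images.
- knob_grip (a point): Centre of the black four-lobed clamp knob on the sliding stop, on its vertical axis at mid height of its lobes (22 mm tall, 43 mm over opposite lobes), 90 mm above the bench. The point turns with the knob; its x and y axes are square to the flats formed by neighbouring lobes, 35 mm across, so the best grasp closes along x or y (repeats every 90 degrees).
- clamp_screw (a joint): Angle of the clamp screw under the knob, rad: 0 as found (tight), counter-clockwise from above (loosening) positive, range -1.5 to 3.5. It takes 0.2 to 0.5 N m to break loose, ever less up to 0.3 to 0.65 rad, then spins freely (0.02 N m). Tightening, the torque climbs about 0.06 N m per 0.1 rad of the knob. The moulded knob gives on the screw like a spring, 3 N m per rad. 0.4 N m is firm; 0.9 overtight.
- stop (a joint): Travel of the sliding stop along the fence, m: grows towards the end block, range 0 to 0.20, about 0.16 when the drawer side is snug against the end block. With the knob loose it slides with about 2 N (the knob can serve as the handle); with the knob tight it is locked. The track drops 0.4 mm per 100 mm towards the end block, so further along the knob needs turning tighter than where it was found.
- stop_face (a point): Middle of the flat face of the stop's bar (aluminium, 12 mm thick, reaching 85 mm out in front of the fence, from 2 to 28 mm above the jig's base) that bears on the end of the drawer side. The point's -y axis points towards the drawer side and the end block, along the fence; it lies 36 mm from the knob's axis that way.
- stop_saddle (a point): Top of the aluminium saddle, 66 x 72 mm, that rides over the fence and carries the knob: on the knob's axis, 65 mm above the bench. The knob's lobes begin 14 mm above it; between them is only a steel neck 14 mm thick.
- board: The drawer side: a maple board 240 x 100 x 14 mm, 0.24 kg, dovetail tails cut at both ends, lying loose and flat on the jig's base in front of the fence (2 to 4 N to push it along; 30 N crushes the tails). Origin at the centre of its underside; its y axis runs along its length, +y towards the sliding stop.
- board_near_stop (a point): Middle of the drawer side's end that faces the sliding stop, at mid thickness.
- board_near_block (a point): Middle of the drawer side's end that faces the fixed end block, at mid thickness; it starts 1 to 7 mm short of the block.
- end_face (a point): Middle of the face of the walnut end block (26 mm high) against which the drawer side must bear; axes are those of the jig, +y along the fence towards the sliding stop, +x away from the robot towards the fence. The fence's front face is 52 mm further in +x.
- jig: The paring jig, screwed to the bench: a wooden base 200 x 600 x 18 mm with a walnut fence along its far side; the aluminium track on the fence reaches 52 mm above the bench. Origin at the underside, 20 mm right of the middle of its length; +y along the fence towards the stop's side (left).
- screw_foot: Steel foot of the clamp screw, a disc 36 mm across hidden under the saddle; it presses on the wear strip when the knob is tight (its force in N is about 115 times the knob's torque in N m) and rises 1.5 mm per rad of loosening.
- wear_strip: Steel wear strip, 30 x 590 x 5 mm, lying in the track on top of the fence, partly under the saddle; the clamp bears on it. Nothing to do with it.
- chisel: Bench chisel, 260 mm, lying on the front strip of the jig's base; leave it.
- dovetail_marker: Small brass dovetail marker, 22 x 50 x 24 mm, on the jig's base left of the stop; leave it.
- plane: Smoothing plane, 245 mm long, 115 mm high, behind the jig; leave it.
- dovetail_saw: Brass-backed dovetail saw, 320 mm, lying behind the jig; leave it.
- mallet: Wooden mallet, 300 mm long, 65 mm high, right of the jig; leave it.
- marking_gauge: Marking gauge, 200 mm long, 64 mm high, left of the jig; leave it.
- try_square: Try square, 115 x 180 mm, lying left of the jig; leave it.
- glue: White glue bottle, 56 mm across, 170 mm high, right of the jig; leave it.

How it is judged (in metres and radians):
On the way, in this order (a step that is already met when the one before it is completed fails the run):
1. the knob is broken loose and turned on freely to about a quarter turn (the clamp screw stands beyond 1.1 rad) (value of joint clamp_screw above 1.1 rad), for 0.1 s.
2. the stop has pushed the drawer side up to the end block: stop against board and board against block within 1.5 mm (y of board_near_block in the frame of end_face below 0.0015 m and y of stop_face in the frame of board_near_stop below 0.0015 m), for 0.2 s.
At the end, for the whole second after the job is handed in: The drawer side lies flat along the fence (within 10 mm across, 0.03 rad), bears on the end block and the stop bears on its other end (each within 1.5 mm); the clamp is tight again (foot on wear strip over 25 N, about 0.2 N m at the knob); nothing moves and the robot has let go (all of step 2 and angle between board's own z axis and vertical below 0.03 rad and x of board_near_stop in the frame of end_face between -0.01 and 0.01 m and contact force between screw_foot and wear_strip above 25 N and velocity of joint stop between -0.003 and 0.003 m/s and linear speed of board below 0.01 m/s); the robot touches nothing.
It fails at once if the stop squeezes the drawer side with more than 30 N (tails crushed) (contact force between stop and board above 30 N).
It fails at once if the knob is overtightened (the clamp's foot presses with more than 110 N, about 0.95 N m at the knob) (contact force between screw_foot and wear_strip above 110 N).
It fails at once if one of the other tools is moved by more than 25 mm (distance of any of chisel, dovetail_marker, plane, dovetail_saw, mallet, marking_gauge, try_square, glue from where it was at the start of the episode above 0.025 m).
It also fails if it takes over 51 s, if anything falls off the work surface, if the arm or the gripper's body presses on something with over 40 N, if the wrist force passes 120 N, or if a joint passes its speed limit or range.

## Working session

There is one attempt and no reset: what is moved stays moved. The work goes in short steps, Python scripts to look and compute and a tool call to move; the robot and the scene stay as the last step left them, time stands still between calls to the robot, and variables do not carry over. Pictures are saved under pics/ and viewed, at most 10 in all, crops included, and the job is handed in when it is done.

Besides the shell and the picture viewer there is one more tool, called after "Request:" in YAML: its name, and indented under it one key for each argument. move_arm: Moves the arm, as the interface text tells. Its arguments: {"type":"object","properties":{"commands":{"type":"array","items":{"type":"array"}}},"required":["commands"]}

```bash
mkdir -p pics
cat > h.py <<'E'
import numpy as np, cv2
from cell import env, read_camera, search_frame, cut_out
def ray(p,uv):
    R=cv2.Rodrigues(np.array(p["rvec"],float))[0]; t=np.array(p["tvec"],float).ravel()
    c=-R.T@t; d=R.T@np.array([(uv[0]-p["cx"])/p["fx"],(uv[1]-p["cy"])/p["fy"],1]); return c,d
def atz(p,uv,z):
    c,d=ray(p,uv); return c+d*(z-c[2])/d[2]
def proj(p,X):
    K=np.array([[p["fx"],0,p["cx"]],[0,p["fy"],p["cy"]],[0,0,1]],float)
    return cv2.projectPoints(np.array(X,float).reshape(-1,1,3),np.array(p["rvec"],float),np.array(p["tvec"],float),K,None)[0].reshape(-1,2)
def save(p,n): cv2.imwrite(f"pics/{n}.png",p["image"][:,:,::-1])
E
python3 - <<'E'
from h import *
print(env.state())
for n in("top","side"):
    p=read_camera(n); save(p,n+"0"); print(n,p["fx"],ray(p,(320,200)))
    for th,z in(("knob_grip",90),("stop_saddle",65),("stop_face",33),("board",32),("board_near_stop",25),("board_near_block",25),("end_face",31)):
        for r in search_frame(th,p)[:2]: print(th,np.round(r["at"]),round(r["confidence"],2),np.round(atz(p,r["at"],z)))
E
```

```text
{'t': 0.0, 'joints': array([ 1.02140906e+00,  4.91554280e-01,  1.55944260e+00, -4.37340083e-05,
        1.09168258e+00, -1.05603970e-01]), 'qvel': array([ 2.00417899e-03, -1.39101463e-03, -7.22027001e-04,  1.48218999e-04,
        1.52767168e-04,  8.22920968e-06]), 'tau': array([-1.69808496e-03, -6.12648439e+01, -2.58181411e+01,  6.92755217e-02,
        4.81972564e-02, -1.12798064e-04]), 'eef_pos': array([268.31796641, 564.43940136, 404.1672697 ]), 'tcp_rot': array([-3.14050781e+00, -7.59861285e-05,  2.69782950e+00]), 'ft_force': array([ 0.23960055,  0.67573566, -0.87044169]), 'moment': array([-0.00733746, -0.00030472,  0.01754752]), 'grip_force': 0.0, 'opening': 1.0027087455224264}
top 504.65814150022965 (array([ 281.69741169,  -36.42100182, 1751.74876306]), array([ 0.15568169, -0.02078274, -0.98762036]))
knob_grip [258. 202.] 0.58 [540. 134.  90.]
stop_saddle [263. 204.] 0.61 [535. 120.  65.]
stop_saddle [261. 201.] 0.56 [547. 127.  65.]
stop_face [260. 201.] 0.56 [551. 136.  33.]
board [342. 228.] 0.67 [ 456. -146.   32.]
board_near_stop [345. 228.] 0.85 [ 455. -158.   25.]
board_near_block [342. 225.] 0.8 [ 465. -149.   25.]
end_face [279. 237.] 0.82 [425.  70.  31.]
side 372.8965495965412 (array([ 214.95422951, -766.44726429,  982.87326459]), array([ 0.30844345,  0.59015731, -0.74615323]))
knob_grip [287. 168.] 0.45 [556. 130.  90.]
stop_saddle [280. 180.] 0.65 [518. 113.  65.]
stop_face [276. 181.] 0.71 [515. 143.  33.]
board [299. 250.] 0.77 [ 453. -160.   32.]
board_near_stop [296. 247.] 0.65 [ 451. -143.   25.]
board_near_block [294. 248.] 0.8 [ 445. -144.   25.]
end_face [277. 215.] 0.59 [452.   1.  31.]
end_face [297. 248.] 0.21 [ 452. -151.   31.]
```

Run:
```python
import cv2
a=cv2.imread("pics/top0.png")[130:290,220:440]; b=cv2.imread("pics/side0.png")[100:300,180:440]
cv2.imwrite("pics/topc.png",cv2.resize(a,None,fx=3.6,fy=3.6,interpolation=cv2.INTER_CUBIC))
cv2.imwrite("pics/sidec.png",cv2.resize(b,None,fx=3,fy=3,interpolation=cv2.INTER_CUBIC))
```

```text
(no output)
```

View pics/topc.png

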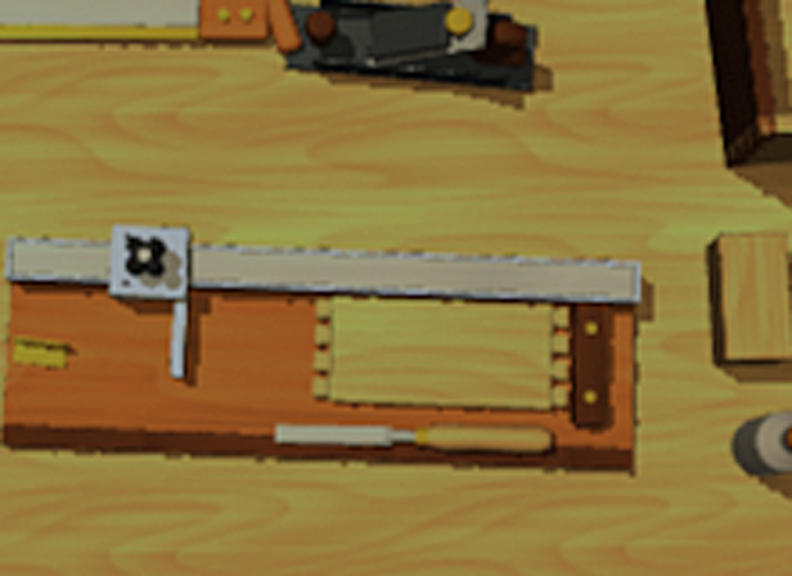

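View pics/sidec.png

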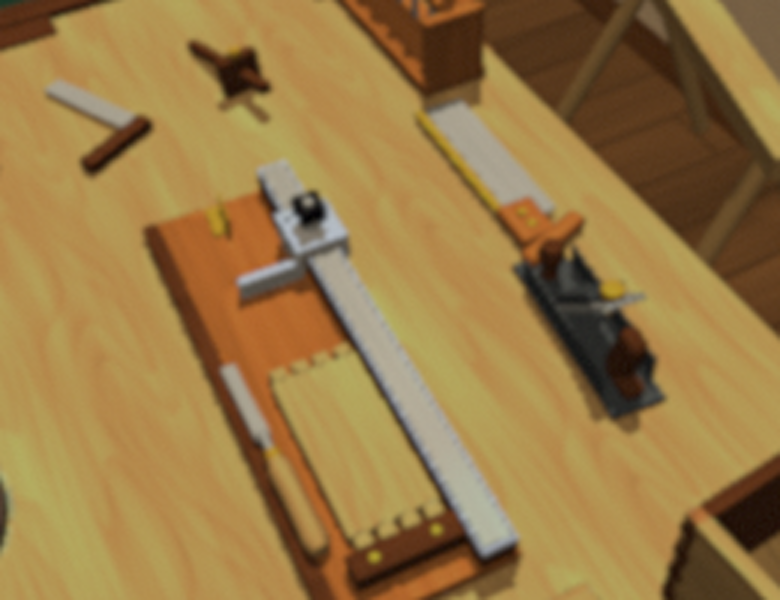

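Top: knob at full-frame pixel about (260.6, 201.1) with its lobes on the diagonals. The fence runs nearly along y, and the board is right of the stop, a few mm short of the block. Side: knob at about (282.7, 169.3). Next I'll get the knob's position, its angle and the jig's yaw.

```bash
cat > k.py <<'E'
from h import *
from scipy.optimize import least_squares
def tri(ps,uvs):
    f=lambda X:np.concatenate([proj(p,X)[0]-u for p,u in zip(ps,uvs)])
    r=least_squares(f,[540,130,90]); return r.x,r.fun
def blob(p,c,r=9):
    g=p["image"].astype(int).max(2); yy,xx=np.mgrid[:400,:640]
    m=(g<60)&(abs(xx-c[0])<r)&(abs(yy-c[1])<r); return m
E
python3 - <<'E'
from k import *
ps=[read_camera("top"),read_camera("side")]
uv=[np.array([260.6,201.1]),np.array([282.7,169.3])]
print(tri(ps,uv),atz(ps[0],uv[0],90),atz(ps[1],uv[1],90))
for p,u in zip(ps,uv):
    m=blob(p,u); v,c=np.nonzero(m); print(m.sum(),c.mean(),v.mean(),(c.min()+c.max())/2,(v.min()+v.max())/2)
    X=np.array([atz(p,(a,b),98)[:2] for a,b in zip(c,v)]); X-=(X.max(0)+X.min(0))/2
    z=X[:,0]+1j*X[:,1]; print("lobe ang",np.angle((z**4/abs(z+1e-9)**1).sum())/4, np.ptp(X,0))
u0,v0=uv[0].astype(int)
print(ps[0]["image"][v0-9:v0+10,u0-9:u0+10].max(2))
f=lambda a,b,z:atz(ps[0],(220+a/3.6,130+b/3.6),z)[:2]
a,b=f(10,283,52),f(640,300,52); print("front edge",a,b,"dir(+y)",np.arctan2(*(a-b))) 
a,b=f(8,238,52),f(640,262,52); print("back",a,b,np.arctan2(*(a-b)))
print("board stop end",f(316,350,32),"block end",f(570,362,32),"block face",f(573,362,44),"bar right face",f(187,340,46))
E
```

```text
(array([540.69390441, 126.35735913,  92.62288512]), array([-0.06813651,  0.31260824,  0.31717771, -0.09985077])) [542.15384523 126.3928012   90.        ] [540.48444294 129.08411067  90.        ]
79 260.1645569620253 201.0759493670886 260.0 201.0
lobe ang 0.6878632180671209 [33.82590258 33.17510598]
52 282.5769230769231 170.46153846153845 282.5 170.0
lobe ang 0.03444776654126483 [27.46390593 44.6332291 ]
[[153 153 154 153 154 154 154 154 154 154 154 155 153 145 127 136 150 147
  145]
 [155 187 176 165 167 166 166 162 164 161 157 157 156 147 127 133 147 146
  144]
 [157 179 176 166 155 174 184 181 178 178 179 184 182 181 179 178 179 179
  179]
 [160 176 174 146  79 116 139 145 170 184 169 141 149 168 179 173 170 171
  170]
 [162 175 175 151  60  17  25  52 116 153 123  48  68 114 160 177 170 169
  169]
 [163 173 176 160  84  15  15  10  26  57  43  15  10  23 103 168 174 170
  170]
 [171 171 176 148  48  14  21  27  40  43  27  25  19   4  44 135 182 174
  173]
 [166 171 173 162 109  38  26  81 130 132  95  12  19   3  23 100 149 155
  178]
 [170 170 172 182 162  62  29 113 176 177 141
[... 493 characters left out ...]
9  50 108 128 122 119
  127]
 [176 172 168 148 154 176 158 138 122 125 118 106  99 102 124 120 119 117
  116]
 [178 173 154  89  88 163 179 166 129 115 117 120 120 129 135 117 119 118
  117]
 [182 175 161 126 124 157 173 175 164 138 127 122 141 154 169 129 114 115
  124]
 [190 182 181 183 181 181 178 178 179 182 167 154 183 179 179 164 138 139
  154]]
front edge [523.75012279 258.19937039] [ 500.7521503  -336.15560512] dir(+y) 0.038674707902429405
back [566.78044858 260.78272103] [ 537.0605836  -337.55615067] 0.0496298355040662
board stop end [459.0103802  -29.46833982] block end [ 444.70852712 -270.73382553] block face [ 443.5373393  -271.93445368] bar right face [468.46195034  91.91649886]
```

Request:
move_arm:
  commands:
    - [[0.5, -0.8, 0], -0.85, 1]
    - [[0.5, -0.8, 0], -0.85, 1]
    - [[0.5, -0.8, 0], -0.85, 1]
    - [[0.5, -0.8, 0], -0.85, 1]
    - [[0.5, -0.8, 0], -0.85, 1]
    - [[0.5, -0.8, 0], -0.85, 1]
    - [[0.5, -0.8, 0], -0.85, 1]
    - [[0.5, -0.8, 0], -0.85, 1]
    - [[0.5, -0.8, 0], -0.85, 1]
    - [[0.5, -0.8, 0], -0.85, 1]
    - [[0.5, -0.8, 0], -0.85, 1]
    - [[0.5, -0.8, 0], -0.85, 1]
    - [[0.5, -0.8, 0], -0.85, 1]
    - [[0.5, -0.8, 0], -0.85, 1]
    - [[0.5, -0.8, 0], -0.85, 1]
    - [[0.5, -0.8, 0], -0.85, 1]
    - [[0.5, -0.8, 0], -0.85, 1]
    - [[0.5, -0.8, 0], -0.85, 1]
    - [[0, 0, 0], 0, 1]
    - [[0, 0, 0], 0, 1]

```text
t: 2.57
eef_pos: [538.8, 131.5, 404.6]
tcp_rot: [-3.141, 0.0, 1.472]
ft_force: [-0.4, -0.3, 0.3]
opening: 1.004
grip_force: 0.0
```

Request:
move_arm:
  commands:
    - [[0.07, -0.12, -0.5], 0, 1]
    - [[0, 0, -0.5], 0, 1]
    - [[0, 0, -0.5], 0, 1]
    - [[0, 0, -0.5], 0, 1]
    - [[0, 0, -0.5], 0, 1]
    - [[0, 0, -0.5], 0, 1]
    - [[0, 0, -0.5], 0, 1]
    - [[0, 0, -0.5], 0, 1]
    - [[0, 0, -0.5], 0, 1]
    - [[0, 0, -0.27], 0, 1]
    - [[0, 0, 0], 0, 1]
    - [[0, 0, 0], 0, 1]

```text
t: 3.57
eef_pos: [540.3, 129.4, 261.8]
tcp_rot: [-3.141, 0.0, 1.475]
ft_force: [0.5, -0.4, -0.0]
opening: 1.001
grip_force: 0.0
```

Run:
```python
from k import *
p=read_camera("side"); s=env.state(); print(s["eef_pos"],s["ft_force"],s["moment"])
q=proj(p,[s["eef_pos"]+[0,0,-171]]); print(q)
cv2.imwrite("pics/s1.png",cv2.resize(p["image"][120:220,220:340,::-1],None,fx=6,fy=6,interpolation=cv2.INTER_CUBIC))
```

```text
[540.45845473 129.29966529 262.29322755] [ 0.6957908   0.46786153 -0.63429505] [-0.09793166  0.05640024  0.00098762]
[[282.63162394 168.99380362]]
```

View pics/s1.png

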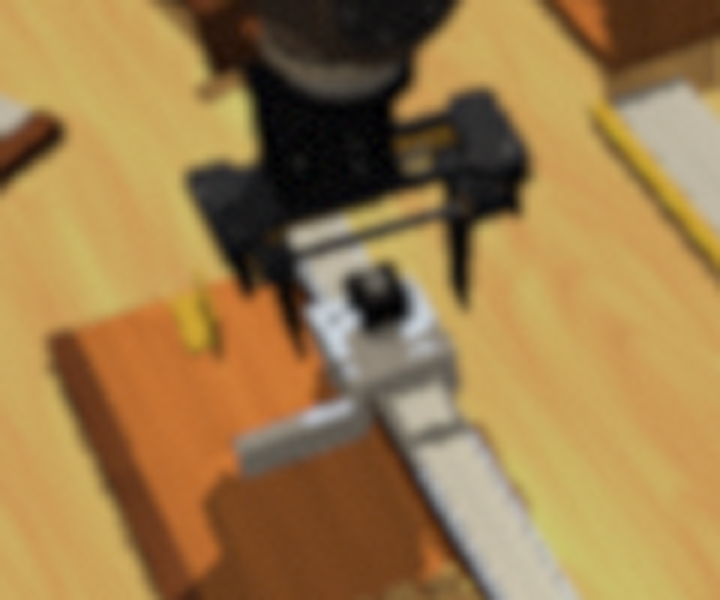

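The fingers straddle the knob, which is at crop pixel (378, 296), centred between them. Closing now.

Request:
move_arm:
  commands:
    - [[0, -0.03, 0], 0, -1]
    - [[0, 0, 0], 0, -1]
    - [[0, 0, 0], 0, -1]
    - [[0, 0, 0], 0, -1]
    - [[0, 0, 0], 0, -1]
    - [[0, 0, 0], 0, -1]
    - [[0, 0, 0], 0, -1]
    - [[0, 0, 0], 0, -1]

```text
t: 4.28
eef_pos: [540.4, 127.9, 261.6]
tcp_rot: [-3.142, 0.0, 1.474]
ft_force: [-0.1, -0.4, -0.6]
opening: 0.495
grip_force: 0.0
```

```bash
cat > s.py <<'E'
from cell import env
s=env.state(); print({k:s[k].round(3).tolist() if hasattr(s[k],"round") and hasattr(s[k],"tolist") else s[k] for k in("t","eef_pos","tcp_rot","ft_force","moment","opening","grip_force")}, s["joints"][5])
E
python3 s.py
```

```text
{'t': 4.2833, 'eef_pos': [540.436, 127.941, 261.648], 'tcp_rot': [-3.142, 0.0, 1.474], 'ft_force': [-0.104, -0.387, -0.557], 'moment': [-0.062, 0.04, -0.021], 'opening': 0.4949837250843646, 'grip_force': 0.0} 0.21060613907381306
```

Request:
move_arm:
  commands:
    - [[0, 0, 0], 0, -1]
    - [[0, 0, 0], 0, -1]
    - [[0, 0, 0], 0, -1]
    - [[0, 0, 0], 0, -1]
    - [[0, 0, 0], 0, -1]
    - [[0, 0, 0], 0, -1]

```text
t: 4.78
eef_pos: [541.2, 127.7, 261.8]
tcp_rot: [3.139, -0.0, 1.474]
ft_force: [6.6, -3.2, -2.6]
opening: 0.362
grip_force: 29.2
```

```bash
python3 s.py
```

```text
{'t': 4.7833, 'eef_pos': [541.219, 127.73, 261.839], 'tcp_rot': [3.139, -0.0, 1.474], 'ft_force': [6.553, -3.214, -2.614], 'moment': [-0.419, -0.749, 0.078], 'opening': 0.3622236511520849, 'grip_force': 29.238971918821335} 0.2104996033568067
```

Request:
move_arm:
  commands:
    - [[0.03, -0.01, 0], 0.3, -1]
    - [[0, 0, 0], 0.5, -1]
    - [[0, 0, 0], 0.5, -1]

```text
t: 5.03
eef_pos: [541.8, 127.5, 261.8]
tcp_rot: [3.14, -0.0, 1.58]
ft_force: [3.0, -3.0, -1.3]
opening: 0.364
grip_force: 29.7
```

```bash
python3 s.py
```

```text
{'t': 5.0333, 'eef_pos': [541.76, 127.548, 261.792], 'tcp_rot': [3.14, -0.0, 1.58], 'ft_force': [2.961, -3.009, -1.272], 'moment': [-0.499, -0.471, -0.226], 'opening': 0.3636150548748623, 'grip_force': 29.682613760232925} 0.10345418045912982
```

Request:
move_arm:
  commands:
    - [[0, 0, 0], 0.5, -1]
    - [[0, 0, 0], 0.5, -1]
    - [[0, 0, 0], 0.5, -1]

```text
t: 5.28
eef_pos: [541.9, 127.5, 261.7]
tcp_rot: [3.14, 0.0, 1.7]
ft_force: [5.3, -1.9, -2.1]
opening: 0.361
grip_force: 29.7
```

```bash
python3 s.py
```

```text
{'t': 5.2833, 'eef_pos': [541.906, 127.535, 261.745], 'tcp_rot': [3.14, 0.0, 1.7], 'ft_force': [5.334, -1.947, -2.098], 'moment': [-0.29, -0.787, -0.182], 'opening': 0.3607891853094843, 'grip_force': 29.69013601541519} -0.016699731676687434
```

Request:
move_arm:
  commands:
    - [[0, 0, 0], 0.8, -1]
    - [[0, 0, 0], 0.8, -1]
    - [[0, 0, 0], 0.8, -1]
    - [[0, 0, 0], 0.8, -1]
    - [[0, 0, 0], 0.8, -1]
    - [[0, 0, 0], 0.8, -1]
    - [[0, 0, 0], 0.8, -1]
    - [[0, 0, 0], 0.8, -1]
    - [[0, 0, 0], 0.8, -1]
    - [[0, 0, 0], 0.8, -1]
    - [[0, 0, 0], 0.8, -1]
    - [[0, 0, 0], 0.8, -1]
    - [[0, 0, 0], 0.8, -1]
    - [[0, 0, 0], 0.8, -1]
    - [[0, 0, 0], 0.8, -1]
    - [[0, 0, 0], 0.8, -1]
    - [[0, 0, 0], 0.8, -1]
    - [[0, 0, 0], 0, -1]
    - [[0, 0, 0], 0, -1]

```text
t: 6.87
eef_pos: [542.8, 127.8, 261.7]
tcp_rot: [3.139, 0.005, 2.787]
ft_force: [12.5, 1.0, -8.8]
opening: 0.359
grip_force: 29.9
```

```bash
python3 s.py
```

```text
{'t': 6.8667, 'eef_pos': [542.815, 127.752, 261.667], 'tcp_rot': [3.139, 0.005, 2.787], 'ft_force': [12.535, 1.045, -8.754], 'moment': [0.153, -2.083, -0.008], 'opening': 0.3590839179477307, 'grip_force': 29.923855662345886} -1.1034773788208811
```

Request:
move_arm:
  commands:
    - [[0.07, 0, 0], 0, -1]
    - [[0, -0.1, 0], 0, -1]
    - [[-0.01, -0.2, 0], 0, -1]
    - [[-0.01, -0.3, 0], 0, -1]
    - [[-0.01, -0.3, 0], 0, -1]
    - [[-0.01, -0.3, 0], 0, -1]

```text
t: 7.37
eef_pos: [542.3, 91.1, 261.6]
tcp_rot: [3.141, 0.0, 2.786]
ft_force: [2.6, 1.7, -4.3]
opening: 0.361
grip_force: 29.8
```

```bash
python3 s.py
```

```text
{'t': 7.3667, 'eef_pos': [542.253, 91.102, 261.568], 'tcp_rot': [3.141, 0.0, 2.786], 'ft_force': [2.611, 1.702, -4.314], 'moment': [0.359, -0.636, 0.001], 'opening': 0.3607644242530533, 'grip_force': 29.807552844285965} -1.1694270605867019
```

Request:
move_arm:
  commands:
    - [[-0.013, -0.3, 0], 0, -1]
    - [[-0.013, -0.3, 0], 0, -1]
    - [[-0.013, -0.3, 0], 0, -1]
    - [[-0.013, -0.3, 0], 0, -1]
    - [[-0.013, -0.3, 0], 0, -1]
    - [[-0.013, -0.3, 0], 0, -1]
    - [[-0.013, -0.3, 0], 0, -1]
    - [[0, 0, 0], 0, -1]
    - [[0, 0, 0], 0, -1]
    - [[0, 0, 0], 0, -1]

```text
t: 8.2
eef_pos: [539.4, 28.5, 261.6]
tcp_rot: [-3.141, -0.001, 2.786]
ft_force: [1.3, -1.5, -4.6]
opening: 0.361
grip_force: 29.8
```

```bash
python3 s.py
python3 - <<'E'
from h import *
p=read_camera("top"); save(p,"t2f")
cv2.imwrite("pics/t2.png",cv2.resize(p["image"][185:260,260:400,::-1],None,fx=5.7,fy=5.7,interpolation=cv2.INTER_CUBIC))
E
```

```text
{'t': 8.2, 'eef_pos': [539.359, 28.481, 261.557], 'tcp_rot': [-3.141, -0.001, 2.786], 'ft_force': [1.279, -1.458, -4.612], 'moment': [-0.523, -0.169, 0.001], 'opening': 0.36110501418187596, 'grip_force': 29.811076372861862} -1.2840896864803257
```

View pics/t2.png

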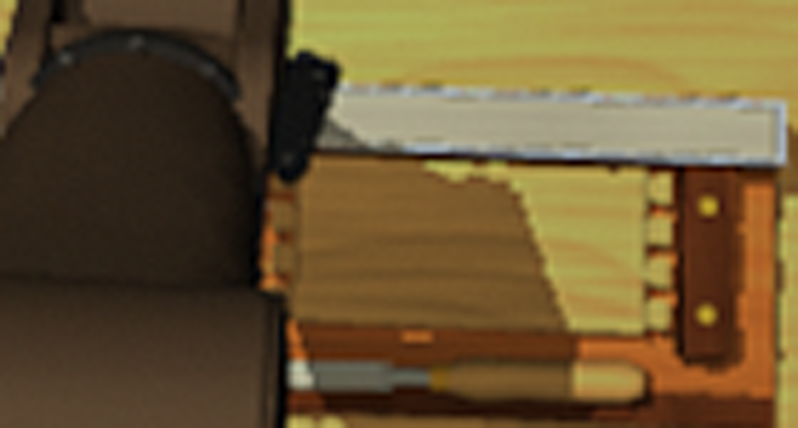

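The stop is still short of the board, and the board is about 2 mm short of the block. Approaching gently.

Request:
move_arm:
  commands:
    - [[-0.005, -0.1, 0], 0, -1]
    - [[-0.005, -0.1, 0], 0, -1]
    - [[-0.005, -0.1, 0], 0, -1]
    - [[-0.005, -0.1, 0], 0, -1]
    - [[-0.005, -0.1, 0], 0, -1]
    - [[-0.003, -0.07, 0], 0, -1]
    - [[0, 0, 0], 0, -1]
    - [[0, 0, 0], 0, -1]

```text
t: 8.92
eef_pos: [538.5, 11.2, 261.6]
tcp_rot: [-3.141, -0.0, 2.786]
ft_force: [-1.4, -2.5, -5.4]
opening: 0.362
grip_force: 29.8
```

Request:
move_arm:
  commands:
    - [[-0.002, -0.05, 0], 0, -1]
    - [[-0.002, -0.05, 0], 0, -1]
    - [[0, 0, 0], 0, -1]

```text
t: 9.17
eef_pos: [538.4, 8.5, 261.6]
tcp_rot: [3.142, -0.001, 2.786]
ft_force: [-0.5, 0.7, -7.9]
opening: 0.363
grip_force: 29.8
```

Request:
move_arm:
  commands:
    - [[-0.002, -0.05, 0], 0, -1]
    - [[-0.002, -0.05, 0], 0, -1]
    - [[0, 0, 0], 0, -1]

```text
t: 9.42
eef_pos: [538.3, 5.5, 261.6]
tcp_rot: [3.142, -0.001, 2.786]
ft_force: [-1.4, 0.9, -5.7]
opening: 0.365
grip_force: 29.7
```

Request:
move_arm:
  commands:
    - [[-0.002, -0.05, 0], 0, -1]
    - [[0, -0.03, 0], 0, -1]
    - [[0, 0, 0], 0, -1]

```text
t: 9.67
eef_pos: [538.2, 3.0, 261.6]
tcp_rot: [-3.141, -0.001, 2.786]
ft_force: [-3.0, 1.8, -7.2]
opening: 0.361
grip_force: 29.7
```

Request:
move_arm:
  commands:
    - [[-0.002, -0.04, 0], 0, -1]
    - [[0, -0.03, 0], 0, -1]
    - [[0, 0, 0], 0, -1]

```text
t: 9.92
eef_pos: [538.2, 0.9, 261.6]
tcp_rot: [-3.141, -0.001, 2.786]
ft_force: [-3.8, 2.1, -7.1]
opening: 0.364
grip_force: 29.7
```

```bash
python3 s.py
```

```text
{'t': 9.9167, 'eef_pos': [538.151, 0.925, 261.578], 'tcp_rot': [-3.141, -0.001, 2.786], 'ft_force': [-3.807, 2.065, -7.06], 'moment': [0.213, 0.653, 0.013], 'opening': 0.36411219703452236, 'grip_force': 29.715439081192017} -1.3360685467297482
```

Request:
move_arm:
  commands:
    - [[-0.03, -0.04, 0], 0, -1]
    - [[0, -0.03, 0], 0, -1]
    - [[0, 0, 0], 0, -1]

```text
t: 10.17
eef_pos: [537.7, -0.2, 261.6]
tcp_rot: [3.139, 0.001, 2.785]
ft_force: [1.6, 14.4, -9.2]
opening: 0.361
grip_force: 30.1
```

Request:
move_arm:
  commands:
    - [[0, -0.04, 0], 0, -1]
    - [[0, -0.03, 0], 0, -1]
    - [[0, 0, 0], 0, -1]

```text
t: 10.42
eef_pos: [537.8, -1.3, 261.8]
tcp_rot: [3.138, 0.001, 2.785]
ft_force: [4.6, 26.3, -9.1]
opening: 0.358
grip_force: 29.9
```

Snug, but pushing harder than needed, so I'll ease off.

Request:
move_arm:
  commands:
    - [[0, 0.04, 0], 0, -1]
    - [[0, 0.04, 0], 0, -1]
    - [[0, 0, 0], 0, -1]

```text
t: 10.67
eef_pos: [537.9, -0.1, 261.8]
tcp_rot: [3.14, 0.002, 2.786]
ft_force: [1.6, 9.5, -7.8]
opening: 0.359
grip_force: 30.0
```

```bash
python3 s.py
python3 - <<'E'
from h import *
p=read_camera("top")
cv2.imwrite("pics/t3.png",cv2.resize(p["image"][185:260,260:400,::-1],None,fx=5.7,fy=5.7,interpolation=cv2.INTER_CUBIC))
E
```

```text
{'t': 10.6667, 'eef_pos': [537.871, -0.111, 261.788], 'tcp_rot': [3.14, 0.002, 2.786], 'ft_force': [1.579, 9.49, -7.843], 'moment': [1.515, -0.198, 0.001], 'opening': 0.3589278468752712, 'grip_force': 30.00642113154754} -1.3392953113795711
```

View pics/t3.png

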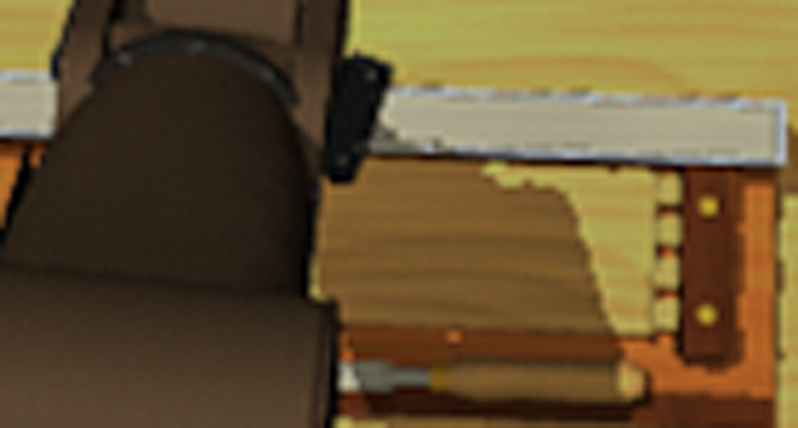

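The board has closed on the block (gap gone at pixel 682) with about 8 N of push. Now tightening.

Request:
move_arm:
  commands:
    - [[0, 0, 0], -0.8, -1]
    - [[0, 0, 0], -0.8, -1]
    - [[0, 0, 0], -0.8, -1]
    - [[0, 0, 0], -0.8, -1]
    - [[0, 0, 0], -0.8, -1]
    - [[0, 0, 0], -0.8, -1]
    - [[0, 0, 0], -0.8, -1]
    - [[0, 0, 0], -0.8, -1]
    - [[0, 0, 0], -0.8, -1]
    - [[0, 0, 0], -0.8, -1]
    - [[0, 0, 0], -0.8, -1]
    - [[0, 0, 0], -0.8, -1]
    - [[0, 0, 0], -0.8, -1]
    - [[0, 0, 0], 0, -1]

```text
t: 11.88
eef_pos: [537.0, -1.1, 261.7]
tcp_rot: [-3.14, -0.0, 1.95]
ft_force: [-6.6, -0.8, -3.6]
opening: 0.362
grip_force: 30.0
```

```bash
python3 s.py
```

```text
{'t': 11.8833, 'eef_pos': [536.96, -1.101, 261.719], 'tcp_rot': [-3.14, -0.0, 1.95], 'ft_force': [-6.581, -0.754, -3.6], 'moment': [-0.474, 1.435, 0.054], 'opening': 0.36229617754227134, 'grip_force': 30.039119264110923} -0.5034480211320318
```

Request:
move_arm:
  commands:
    - [[-0.04, -0.04, 0], 0, -1]
    - [[0, -0.02, 0], 0, -1]
    - [[0, 0, 0], 0, -1]

```text
t: 12.13
eef_pos: [536.3, -2.0, 261.7]
tcp_rot: [3.14, -0.001, 1.953]
ft_force: [-0.4, 11.3, -6.6]
opening: 0.365
grip_force: 30.0
```

```bash
python3 s.py
```

```text
{'t': 12.1333, 'eef_pos': [536.332, -1.969, 261.712], 'tcp_rot': [3.14, -0.001, 1.953], 'ft_force': [-0.367, 11.344, -6.562], 'moment': [1.777, 0.28, 0.035], 'opening': 0.36469343584468417, 'grip_force': 30.00462103052996} -0.5113835743288327
```

Request:
move_arm:
  commands:
    - [[0, 0, 0], -0.6, -1]
    - [[0, 0, 0], -0.6, -1]
    - [[0, 0, 0], -0.6, -1]
    - [[0, 0, 0], -0.6, -1]
    - [[0, 0, 0], -0.6, -1]
    - [[0, 0, 0], -0.6, -1]
    - [[0, 0, 0], 0, -1]

```text
t: 12.72
eef_pos: [535.9, -2.0, 261.7]
tcp_rot: [-3.141, -0.001, 1.663]
ft_force: [-2.8, 10.0, -4.0]
opening: 0.362
grip_force: 30.0
```

```bash
python3 s.py
```

```text
{'t': 12.7167, 'eef_pos': [535.919, -1.978, 261.699], 'tcp_rot': [-3.141, -0.001, 1.663], 'ft_force': [-2.812, 10.035, -4.025], 'moment': [1.515, 1.016, 0.069], 'opening': 0.3616172014054873, 'grip_force': 30.03025216050446} -0.220344035504315
```

Request:
move_arm:
  commands:
    - [[-0.01, 0, 0], -0.6, -1]
    - [[0, 0, 0], -0.6, -1]
    - [[0, 0, 0], -0.6, -1]
    - [[0, 0, 0], -0.6, -1]
    - [[0, 0, 0], -0.6, -1]
    - [[0, 0, 0], 0, -1]

```text
t: 13.22
eef_pos: [535.4, -1.9, 261.8]
tcp_rot: [-3.14, -0.001, 1.423]
ft_force: [-4.1, 9.2, -1.6]
opening: 0.358
grip_force: 30.1
```

```bash
python3 s.py
```

```text
{'t': 13.2167, 'eef_pos': [535.407, -1.932, 261.774], 'tcp_rot': [-3.14, -0.001, 1.423], 'ft_force': [-4.097, 9.208, -1.618], 'moment': [1.623, 1.445, 0.182], 'opening': 0.3577952482700625, 'grip_force': 30.078917127102613} 0.019458752336931808
```

Request:
move_arm:
  commands:
    - [[0, 0, 0], -0.6, -1]
    - [[0, 0, 0], -0.6, -1]
    - [[0, 0, 0], -0.6, -1]
    - [[0, 0, 0], -0.6, -1]
    - [[0, 0, 0], 0, -1]

```text
t: 13.63
eef_pos: [535.2, -1.9, 261.9]
tcp_rot: [-3.139, -0.0, 1.232]
ft_force: [-7.4, 8.9, 1.9]
opening: 0.359
grip_force: 30.1
```

```bash
python3 s.py
```

```text
{'t': 13.6333, 'eef_pos': [535.174, -1.925, 261.933], 'tcp_rot': [-3.139, -0.0, 1.232], 'ft_force': [-7.379, 8.867, 1.862], 'moment': [1.568, 1.794, 0.284], 'opening': 0.35915551558525866, 'grip_force': 30.132415741682053} 0.2113324507960708
```

Request:
move_arm:
  commands:
    - [[-0.03, 0, 0], -0.6, -1]
    - [[0, 0, 0], -0.6, -1]
    - [[0, 0, 0], -0.6, -1]
    - [[0, 0, 0], -0.6, -1]
    - [[0, 0, 0], -0.2, -1]
    - [[0, 0, 0], 0, -1]

```text
t: 14.13
eef_pos: [534.4, -1.7, 262.0]
tcp_rot: [-3.14, -0.0, 1.026]
ft_force: [-6.2, 11.0, 2.1]
opening: 0.362
grip_force: 30.2
```

```bash
python3 s.py
```

```text
{'t': 14.1333, 'eef_pos': [534.44, -1.741, 261.993], 'tcp_rot': [-3.14, -0.0, 1.026], 'ft_force': [-6.166, 10.994, 2.075], 'moment': [2.05, 1.59, 0.425], 'opening': 0.362161298837088, 'grip_force': 30.186793729662895} 0.4171776812026722
```

Torque is 0.42 N m, firm but not overtight. Releasing and lifting clear.

Request:
move_arm:
  commands:
    - [[0, 0, 0], 0, 0]
    - [[0, 0, 0], 0, 0.5]
    - [[0, 0, 0], 0, 1]
    - [[0, 0, 0], 0, 1]
    - [[0, 0, 0], 0, 1]
    - [[0, 0, 0], 0, 1]
    - [[0, 0, 0], 0, 1]
    - [[0, 0, 0], 0, 1]
    - [[0, 0, 0.3], 0, 1]
    - [[0, 0, 0.6], 0, 1]
    - [[0, 0, 0.8], 0, 1]
    - [[0, 0, 0.8], 0, 1]
    - [[0, 0, 0.8], 0, 1]
    - [[0, 0, 0.8], 0, 1]
    - [[0, 0.8, 0.8], 0, 1]
    - [[0, 0.8, 0], 0, 1]
    - [[0, 0.8, 0], 0, 1]
    - [[0, 0.8, 0], 0, 1]
    - [[0, 0.8, 0], 0, 1]
    - [[0, 0.8, 0], 0, 1]

```text
t: 15.8
eef_pos: [534.7, 142.6, 409.5]
tcp_rot: [3.141, -0.0, 1.026]
ft_force: [0.2, -0.3, -0.9]
opening: 0.999
grip_force: 0.0
```

Request:
move_arm:
  commands:
    - [[0, 0.8, 0], 0, 1]
    - [[0, 0.8, 0], 0, 1]
    - [[0, 0.8, 0], 0, 1]
    - [[0, 0.8, 0], 0, 1]
    - [[0, 0.8, 0], 0, 1]
    - [[0, 0, 0], 0, 1]
    - [[0, 0, 0], 0, 1]
    - [[0, 0, 0], 0, 1]

```text
t: 16.47
eef_pos: [534.8, 261.1, 409.0]
tcp_rot: [3.141, 0.0, 1.026]
ft_force: [0.4, 0.8, 0.5]
opening: 1.003
grip_force: 0.0
```

```bash
python3 s.py
python3 - <<'E'
from h import *
p=read_camera("top"); q=read_camera("side")
a=cv2.resize(p["image"][185:260,260:400,::-1],None,fx=5,fy=5,interpolation=cv2.INTER_CUBIC)[:, :700]
cv2.imwrite("pics/t4.png",a)
cv2.imwrite("pics/s4.png",cv2.resize(q["image"][150:300,240:380,::-1],None,fx=4,fy=4,interpolation=cv2.INTER_CUBIC))
E
```

```text
{'t': 16.4667, 'eef_pos': [534.825, 261.088, 408.988], 'tcp_rot': [3.141, 0.0, 1.026], 'ft_force': [0.425, 0.835, 0.548], 'moment': [-0.08, 0.121, 0.019], 'opening': 1.0034413044239365, 'grip_force': 0.0} 0.8880337545982672
```

View pics/t4.png

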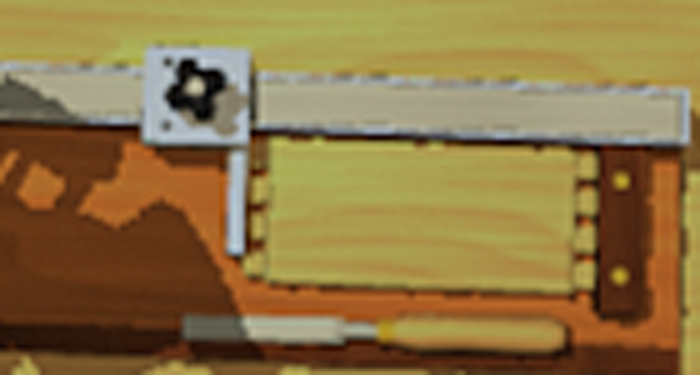

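View pics/s4.png

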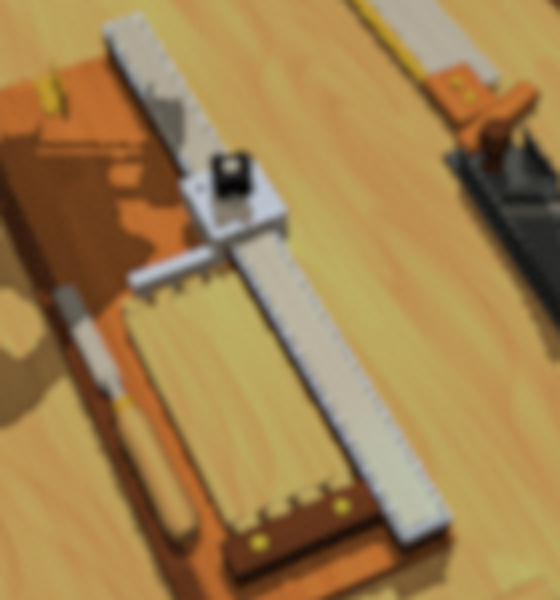

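The stop bears on the board (pixel 246, 200 in the top crop), the board bears on the block (598, 230), and the knob has stayed turned tight. The other tools are where they were.

```bash
python3 -c "
from cell import env
print(env.job_done())"
```

```text
the job is handed in; nothing more can be done
None
```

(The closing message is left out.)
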